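Boxed moths to their picture trays

TASK

Put each boxed moth whose picture lies in one of the three card trays into that tray: flat on the tray's floor in front of the picture card, leaving the picture in view, and square to the tray with its long side along the card. The pinned moths are brittle, so keep the boxes upright and set them down without dropping them. Leave the two boxed moths that have no tray, the bell jar and the copper dish where they are.

Things in the scene. Friction and masses are not known exactly. Their poses are not given: they have to be found in the camera images.
- box_green: Loose off-white open-topped card box lined with blue foam, one spread emerald green moth pinned inside just below the rim. 60 mm long (its y, along the wings), 46 mm wide (its x, the moth's head to +x), 42 mm high, 60 to 130 g, straight rigid sides. Origin: centre of its underside, z up. It has a tray with its picture card.
- box_white: Loose off-white open-topped card box lined with blue foam, one spread white moth pinned inside just below the rim. 60 mm long (its y, along the wings), 46 mm wide (its x, the moth's head to +x), 42 mm high, 60 to 130 g, straight rigid sides. Origin: centre of its underside, z up. It has a tray with its picture card.
- box_red: Loose off-white open-topped card box lined with blue foam, one spread crimson red moth pinned inside just below the rim. 60 mm long (its y, along the wings), 46 mm wide (its x, the moth's head to +x), 42 mm high, 60 to 130 g, straight rigid sides. Origin: centre of its underside, z up. It has a tray with its picture card.
- box_yellow: Loose off-white open-topped card box lined with blue foam, one spread bright yellow moth pinned inside just below the rim. 60 mm long (its y, along the wings), 46 mm wide (its x, the moth's head to +x), 42 mm high, 60 to 130 g, straight rigid sides. Origin: centre of its underside, z up. No tray has its picture: it stays where it is.
- box_brown: Loose off-white open-topped card box lined with blue foam, one spread dark brown moth pinned inside just below the rim. 60 mm long (its y, along the wings), 46 mm wide (its x, the moth's head to +x), 42 mm high, 60 to 130 g, straight rigid sides. Origin: centre of its underside, z up. No tray has its picture: it stays where it is.
- tray_green: Fixed white card tray whose picture card shows one emerald green moth. 112 (x) by 88 (y) mm, walls 2, rim 18 mm above its origin (centre of underside), floor 2 mm above it. Blue picture card, 34 by 64 mm, flat on the floor at the back, x = +18 to +52 mm; free floor x = -54 to +18, y = -42 to +42 mm. Three trays side by side, 100 mm apart, in a wooden sorting tray 134 by 316 mm, edge 16 mm high.
- tray_white: Fixed white card tray whose picture card shows one white moth. 112 (x) by 88 (y) mm, walls 2, rim 18 mm above its origin (centre of underside), floor 2 mm above it. Blue picture card, 34 by 64 mm, flat on the floor at the back, x = +18 to +52 mm; free floor x = -54 to +18, y = -42 to +42 mm. Three trays side by side, 100 mm apart, in a wooden sorting tray 134 by 316 mm, edge 16 mm high.
- tray_red: Fixed white card tray whose picture card shows one crimson red moth. 112 (x) by 88 (y) mm, walls 2, rim 18 mm above its origin (centre of underside), floor 2 mm above it. Blue picture card, 34 by 64 mm, flat on the floor at the back, x = +18 to +52 mm; free floor x = -54 to +18, y = -42 to +42 mm. Three trays side by side, 100 mm apart, in a wooden sorting tray 134 by 316 mm, edge 16 mm high.
- bell_jar: Bystander: glass bell jar with a domed top and knob on a dark round wooden base 128 mm across, 183 mm high in all, a bone mounting block showing inside. Origin: centre of its underside.
- copper_dish: Bystander: round copper dish with a rolled rim, 113 mm across, 25 mm high, nickel-plated tweezers lying across it (124 mm long, part of it). Origin: centre of its underside.
There are look-alikes about, which are no part of the job. What is shaped like the box_red but purple is not meant.

How it is judged:
By the outcome, as a careful person would: the job done as asked, in the order asked, and still so for the second after the job is handed in, with the robot touching nothing.
It also fails if it takes over 80 s, if anything falls off the work surface, if the arm or the gripper's body presses on something with over 40 N, if the wrist force passes 120 N, or if a joint passes its speed limit or range.

ROBOT

A 6-joint arm with a two-finger parallel gripper is mounted at the origin on the work surface. World frame = base frame: x ahead of the robot, y to its left, z up, the work surface at z = 0. Lengths are in mm, angles in degrees, forces in N, time in s.
With the tool pointing down it reaches from about 300 to 850 mm from the base axis. Payload 4.2 kg.
Tool frame: the origin (TCP) lies between the finger pads; the fingertips stand 22 mm ahead of it and the grasp point (between the pads) lies 3 mm ahead of it; z points along the fingers, y is the direction in which the jaws open and shut (so a half turn about z gives the same grasp; the last joint's range is limited). The gripper opens to 91 mm and grips with 3 to 60 N. Pads are 32 mm wide; open, the fingers measure 118 mm over their backs; the gripper's body (76 mm by 178 mm) begins 60 mm behind the grasp point.
Start: joints at [-74.599, 18.312, 89.639, -0, 72.044, -1.146], TCP at [163.764, -551.201, 235.976] pointing down, gripper open.
Joint ranges: [-177.97, 177.97], [-48.28, 115.42], [12.27, 149.76], [-77.06, 257.06], [2.81, 150.46], [-146.56, 146.56]. Speed limits (degrees/s): [147.25, 147.25, 180, 180, 180, 180].

INTERFACE

Orientations are given as [roll, pitch, yaw] about the fixed x, y, z axes, in that order (R = Rz(yaw) Ry(pitch) Rx(roll)).
In Python, from workcell import telemetry, cams, env gives the robot as it stands.
- The arm moves only by the shell command python3 -m inch 'ROWS' [FORCE]. ROWS is JSON, a list of rows, each an object of numbers: "x", "y", "z": the shift along the tool's x, y, z in cm; "yaw": the turn about the tool's z in units of 5 degrees (1.0 is 5 degrees); "gripper": the gripper's target within -1 to 1 (fully open at 1, half-way at 0, shut at -1). A call has 1 to 12 rows; each row shifts and turns the commanded pose from where the row before left it, along the tool's axes as they then stand; what a row does not reach is not made up. A row lasts 1/12 s, in which the tool goes at most 41.7 mm and 7.16 degrees, less where a joint would pass 70% of its speed; a pose out of reach is approached as far as the arm can. A call is refused whole if a number of a shift passes 4.17 or a number of a turn 1, either way. A call with a gripper value outside its range is refused whole. The fingers move at their own pace and stop on an object; FORCE is the grip in N (left out, the last holds). Time passes only in rows, so rows that do not move let the fingers close. It gives the time, the measured TCP pose, the force and the opening at its end, in the units of the state.
- telemetry.state(): the state, without advancing time (a new reading comes with each control period).
- cams.grab_frame(name): name is "side" or "top" or "wrist"; returns a dict with "pixels" (400x640x3 uint8, red, green, blue), "mtx" (3x3 intrinsics, pixels), "rvec" (rotation vector, rad) and "tvec" (3), from world to camera coordinates, as OpenCV has them. Camera axes: x right, y down, z forward; pixel columns grow to the right and rows downward; lengths in mm; the calibration is good to about 2 mm. A picture is of the moment at which its call begins. There is no depth.
- env.job_done(): hands the job in, once; it reports no verdict.
The state is a dict: "time_s": time; "qpos": joint angles; "qvel": joint speeds; "effort": joint torques, N m; "ee_pos": TCP position; "ee_rot": TCP orientation; "force": force on the tool from outside, world axes, zero at the start; "torque": the same for the moment, N m; "gripper_width": finger opening in mm.
Only numpy, scipy, OpenCV 4.12 (cv2) and the standard library are available. Lean on these libraries where they do the work, as an engineer would, in place of code of your own. Each camera call takes 0.05 s, during which the arm holds its last target. There are 200 camera calls.

## Working session

There is one attempt and no reset: what is moved stays moved. The work goes in short steps, Python scripts to look and compute and a shell command to move; the robot and the scene stay as the last step left them, time stands still between calls to the robot, and variables do not carry over. Pictures are saved under pics/ and viewed, about 12 in all and at most 16, crops included, and the job is handed in when it is done.

```bash
mkdir -p pics; ls; python3 - <<'E'
from workcell import telemetry, cams
import cv2
for n in ("top","side"):
    f=cams.grab_frame(n); cv2.imwrite(f"pics/{n}0.png",f["pixels"][:,:,::-1]); print(n,f["mtx"],f["rvec"],f["tvec"])
s=telemetry.state(); print(s)
E
```

```text
pics
top [[493.14478907   0.         328.17084032]
 [  0.         493.14478907 201.71428435]
 [  0.           0.           1.        ]] [ 2.14728155 -2.18784134  0.11941627] [  -6.19271955  517.29872363 1553.42393906]
side [[482.18015323   0.         315.0536663 ]
 [  0.         482.18015323 195.40444311]
 [  0.           0.           1.        ]] [ 1.04004277 -2.50158413  0.93354407] [ 347.77705461  292.42973861 1098.95937859]
{'time_s': 0.1, 'qpos': array([-7.45969789e+01,  1.83489273e+01,  8.96998353e+01, -1.11578604e-03,
        7.20431825e+01, -1.14777749e+00]), 'qvel': array([-0.15018598, -0.14549653, -0.12199379,  0.06677436,  0.05896695,
       -0.00900614]), 'effort': array([ 1.07976910e-03, -4.13332665e+01, -2.32509255e+01,  7.30034150e-02,
        4.21612489e-02, -4.85714611e-05]), 'ee_pos': array([ 163.66462845, -550.78315356,  235.19196285]), 'ee_rot': array([-1.79908052e+02, -7.81097838e-04,  1.65511428e+01]), 'force': array([ 0.47797976,  0.23061131, -0.62660689]), 'torque': array([-0.02285076, -0.01852097, -0.00320207]), 'gripper_width': 90.91615742549698}
```

View pics/top0.png

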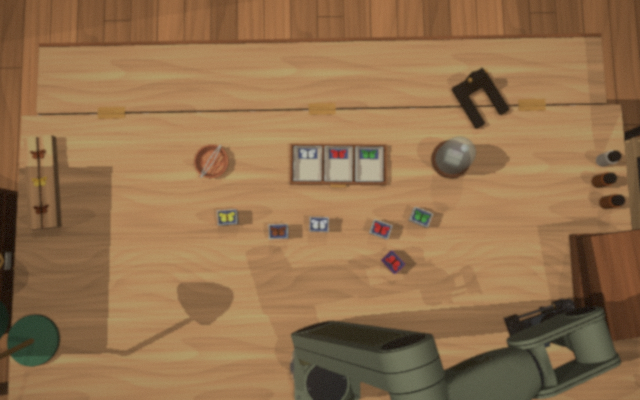

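View pics/side0.png

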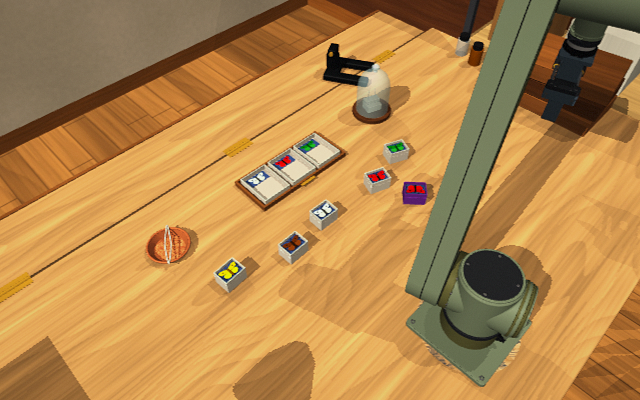

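Top view: three trays at (308,163) white, (339,163) red, (370,163) green. Boxes are white (319,224), red (382,229), green (422,217), yellow (228,217) and brown (278,231). The look-alike for red is the purple box at (393,262), which also has a red moth; the red box is the off-white one at (382,229). The dish is at (212,161) and the jar at (453,158). Next is one close crop to confirm this choice.

```bash
cat > h.py <<'E'
import numpy as np, cv2
from workcell import telemetry, cams
def toworld(f,uv,z):
    R=cv2.Rodrigues(np.array(f["rvec"],float))[0]; t=np.array(f["tvec"],float).reshape(3)
    uv=np.atleast_2d(uv).astype(float)
    d=np.c_[uv,np.ones(len(uv))]@np.linalg.inv(f["mtx"]).T@R   # rays in world
    c=-R.T@t
    return c+d*((z-c[2])/d[:,2])[:,None]
def topix(f,P):
    return cv2.projectPoints(np.atleast_2d(P).astype(float),np.array(f["rvec"],float),np.array(f["tvec"],float),f["mtx"],None)[0].reshape(-1,2)
def crop(f,name,x0,y0,w,h,k):
    c=f["pixels"][y0:y0+h,x0:x0+w,::-1]
    cv2.imwrite("pics/"+name,cv2.resize(c,None,fx=k,fy=k,interpolation=cv2.INTER_CUBIC))
E
python3 - <<'E'
from h import *
f=cams.grab_frame("top"); crop(f,"crop1.png",285,140,160,135,5)
for n,uv,z in [("w",(319,224),42),("r",(382,229),42),("g",(422,217),42),("tw",(308,163),10),("tr",(339,163),10),("tg",(370,163),10),("purple",(393,262),42),("jar",(453,158),0)]:
    print(n,toworld(f,uv,z).round(0))
E
```

```text
w [[445.  15.  42.]]
r [[ 426. -184.   42.]]
g [[ 461. -312.   42.]]
tw [[648.  48.  10.]]
tr [[646. -54.  10.]]
tg [[ 644. -155.   10.]]
purple [[ 322. -216.   42.]]
jar [[ 657. -430.    0.]]
```

View pics/crop1.png

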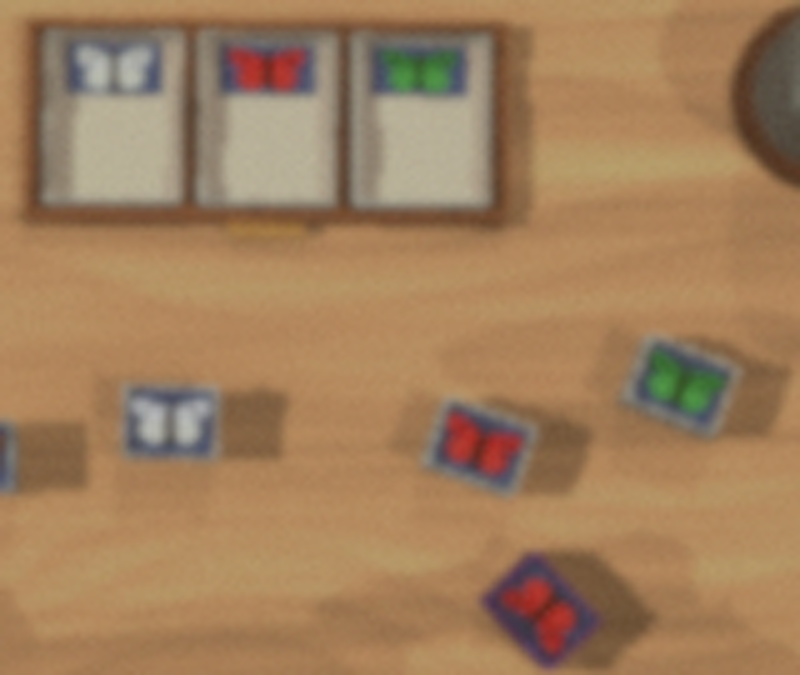

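The crop shows the three trays with white, red and green cards. The off-white boxes are white (171,421), red (481,447) and green (683,386). The purple box at (540,610) is not wanted. Now I'll work out the poses.

```bash
python3 - <<'E'
from h import *
f=cams.grab_frame("top")
C={"white":[(124,384),(218,384),(218,458),(124,458)],"red":[(447,400),(538,430),(514,494),(424,466)],"green":[(651,334),(744,371),(714,437),(623,400)]}
for n,c in C.items():
    w=toworld(f,np.array(c)/5+[284.6,139.6],42)[:,:2]
    r=cv2.minAreaRect(w.astype(np.float32))
    d=(w[0]+w[3]-w[1]-w[2]); print(n,w.mean(0).round(1),r[1],"y-axis dir minus 90:",np.degrees(np.arctan2(d[1],d[0])).round(1)-90)
for n,a,b in (("white",38,186),("red",193,341),("green",349,497)):
    w=toworld(f,np.array([(a,27),(b,27),(b,209),(a,209)])/5+[284.6,139.6],18)[:,:2]
    d=(w[0]+w[3]-w[1]-w[2]);print("tray",n,w.mean(0).round(1),np.degrees(np.arctan2(d[1],d[0])).round(1)-90,np.linalg.norm(w[0]-w[1]),np.linalg.norm(w[0]-w[3]))
E
```

```text
white [445.9  15.1] (59.5382194519043, 46.843040466308594) y-axis dir minus 90: -1.0999999999999943
red [ 425.5 -180.2] (61.481929779052734, 44.32331085205078) y-axis dir minus 90: -18.900000000000006
green [ 462.4 -309.6] (64.31306457519531, 46.29127883911133) y-axis dir minus 90: -23.200000000000003
tray white [645.7  50.6] -1.0999999999999943 96.67806006080154 120.11310259717571
tray red [643.8 -50.3] -1.0999999999999943 96.7012884912001 120.1241687370008
tray green [ 641.9 -151.8] -1.0999999999999943 96.72467523614849 120.14079725917685
```

```bash
python3 -m inch '[{"yaw":-1},{"yaw":-1},{"yaw":-1},{"yaw":-1},{"yaw":-1},{"yaw":-1},{"yaw":-1},{"yaw":-1},{"yaw":-1},{"yaw":-1},{"x":0},{"x":0}]' 20
python3 -m inch '[{"x":3.1,"y":1.64},{"x":3.1,"y":1.64},{"x":3.1,"y":1.64},{"x":3.1,"y":1.64},{"x":3.1,"y":1.64},{"x":3.1,"y":1.64},{"x":3.1,"y":1.64},{"x":3.1,"y":1.64},{"x":3.1,"y":1.64},{"x":3.1,"y":1.64},{"x":3.1,"y":1.64},{"x":0}]'
python3 -m inch '[{"x":0},{"x":0}]'
cat >> h.py <<'E'
def wrist(name):
    f=cams.grab_frame("wrist"); crop(f,name,0,0,640,400,1); s=telemetry.state()
    np.save(name+".npy",{k:np.array(f[k]) for k in f},allow_pickle=True); return f,s
def load(name): return np.load(name+".npy",allow_pickle=True).item()
def go(P,yaw):
    "shift in tool axes (cm) after turning to world yaw, and turn rows"
    s=telemetry.state(); d=np.array(P)-s["ee_pos"]; a=np.radians(yaw)
    print("turn",round((s["ee_rot"][2]-yaw)/5,2),"x",(d[0]*np.cos(a)+d[1]*np.sin(a)).round(1)/10,"y",(d[0]*np.sin(a)-d[1]*np.cos(a)).round(1)/10,"z",-d[2].round(1)/10,"mm->cm; time",s["time_s"])
E
python3 - <<'E'
from h import *
f,s=wrist("w1.png"); print(s["ee_pos"],s["ee_rot"],s["time_s"])
print(topix(f,[[462,-310,42]]))
E
```

```text
[ 163.70946545 -551.00401461  235.58550245] [-1.79956860e+02 -1.34394231e-04  1.65486451e+01] 0.25
[[ 110.25852301 -302.06288965]]invalid input
invalid input
invalid input
```

View pics/w1.png

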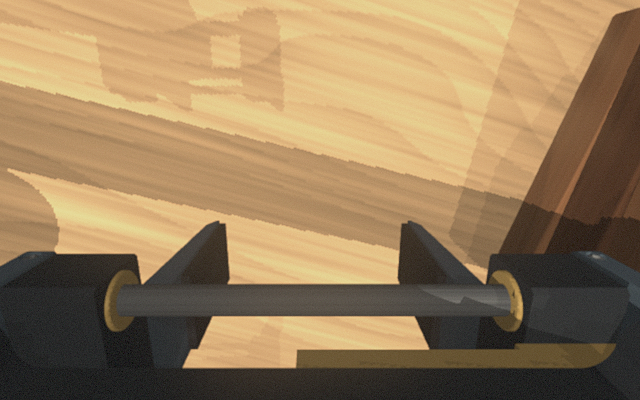

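The arm had not moved, because the rows were refused. The wrist view shows bare wood between the fingers (jaw gap about 228–400 px). I'll retry with all keys in every row.

```bash

python3 -m inch '[{"x":0,"y":0,"z":0,"yaw":-1,"gripper":1},{"x":0,"y":0,"z":0,"yaw":-1,"gripper":1},{"x":0,"y":0,"z":0,"yaw":-1,"gripper":1},{"x":0,"y":0,"z":0,"yaw":-1,"gripper":1},{"x":0,"y":0,"z":0,"yaw":-1,"gripper":1},{"x":0,"y":0,"z":0,"yaw":-1,"gripper":1},{"x":0,"y":0,"z":0,"yaw":-1,"gripper":1},{"x":0,"y":0,"z":0,"yaw":-1,"gripper":1},{"x":0,"y":0,"z":0,"yaw":-1,"gripper":1},{"x":0,"y":0,"z":0,"yaw":-1,"gripper":1},{"x":0,"y":0,"z":0,"yaw":0,"gripper":1}]' 20
python3 - <<'E'
from h import *
go([462.4,-309.6,235],67)
E
```

```text
time_s: 1.17
ee_pos: [163.7, -551.1, 235.8]
ee_rot: [-180.0, -0.0, 66.6]
force: [0.6, -0.9, -0.1]
gripper_width: 91.4
turn -0.07 x 33.9 y 18.06 z 0.08 mm->cm; time 1.1667
```

```bash

python3 -m inch '[{"x":3,"y":1.64,"z":0,"yaw":0,"gripper":1},{"x":3,"y":1.64,"z":0,"yaw":0,"gripper":1},{"x":3,"y":1.64,"z":0,"yaw":0,"gripper":1},{"x":3,"y":1.64,"z":0,"yaw":0,"gripper":1},{"x":3,"y":1.64,"z":0,"yaw":0,"gripper":1},{"x":3,"y":1.64,"z":0,"yaw":0,"gripper":1},{"x":3,"y":1.64,"z":0,"yaw":0,"gripper":1},{"x":3,"y":1.64,"z":0,"yaw":0,"gripper":1},{"x":3,"y":1.64,"z":0,"yaw":0,"gripper":1},{"x":3,"y":1.64,"z":0,"yaw":0,"gripper":1},{"x":2,"y":1.64,"z":0,"yaw":0,"gripper":1},{"x":0,"y":0,"z":0,"yaw":0,"gripper":1}]'
python3 - <<'E'
from h import *
f,s=wrist("w2.png")
go([462.4,-309.6,235],67)
print(topix(f,[[462,-310,42]]))
E
```

```text
time_s: 2.17
ee_pos: [460.4, -327.0, 235.8]
ee_rot: [179.9, -0.1, 66.7]
force: [1.1, 0.3, 0.0]
gripper_width: 91.0
turn -0.07 x 1.8699999999999999 y -0.35 z 0.06999999999999999 mm->cm; time 2.2167
[[307.4402771  162.33272378]]
```

View pics/w2.png

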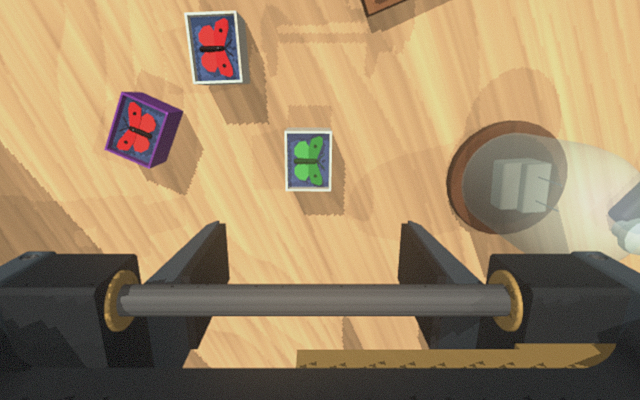

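Wrist view: green box rim at about (286,130),(329,131),(331,191),(288,191). Red is at (215,47), purple at (140,130) and the jar at (507,177).

```bash
python3 - <<'E'
from h import *
f=load("w2.png")
for n,c in {"green":[(285.5,130),(329.5,130),(331.5,191),(287.5,191.5)],"red":[(186.5,14),(237.5,11),(243,80.5),(193,84.5)]}.items():
    w=toworld(f,c,42)[:,:2]; r=cv2.minAreaRect(w.astype(np.float32)); d=w[0]+w[1]-w[2]-w[3]
    print(n,w.mean(0).round(1),r,np.degrees(np.arctan2(d[1],d[0])).round(1))
    p=w.mean(0); 
    if n=="green": g=p
go([*g,25],67)
E
```

```text
green [ 463.4 -309.6] ((463.91033935546875, -309.64776611328125), (61.60920333862305, 44.721946716308594), 67.27798461914062) 68.3
red [ 426.9 -180.8] ((426.4317932128906, -180.89016723632812), (60.57411575317383, 46.92143630981445), 68.21177673339844) 67.4
turn -0.07 x 1.9100000000000001 y -0.26 z 21.07 mm->cm; time 2.2167
```

```bash

python3 -m inch '[{"x":1,"y":-0.26,"z":2,"yaw":-0.1,"gripper":1},{"x":0.9,"y":0,"z":2.5,"yaw":0,"gripper":1},{"x":0,"y":0,"z":3,"yaw":0,"gripper":1},{"x":0,"y":0,"z":3,"yaw":0,"gripper":1},{"x":0,"y":0,"z":3,"yaw":0,"gripper":1},{"x":0,"y":0,"z":2.5,"yaw":0,"gripper":1},{"x":0,"y":0,"z":2,"yaw":0,"gripper":1},{"x":0,"y":0,"z":1.5,"yaw":0,"gripper":1},{"x":0,"y":0,"z":1.1,"yaw":0,"gripper":1},{"x":0,"y":0,"z":0,"yaw":0,"gripper":1}]'
python3 -m inch '[{"x":0,"y":0,"z":0,"yaw":0,"gripper":-0.2},{"x":0,"y":0,"z":0,"yaw":0,"gripper":-0.2},{"x":0,"y":0,"z":0,"yaw":0,"gripper":-0.2},{"x":0,"y":0,"z":0,"yaw":0,"gripper":-0.2},{"x":0,"y":0,"z":0,"yaw":0,"gripper":-0.2},{"x":0,"y":0,"z":0,"yaw":0,"gripper":-0.2},{"x":0,"y":0,"z":0,"yaw":0,"gripper":-0.2},{"x":0,"y":0,"z":0,"yaw":0,"gripper":-0.2}]' 15
```

```text
time_s: 3.05
ee_pos: [459.8, -310.7, 27.9]
ee_rot: [-179.7, -0.0, 66.9]
force: [-0.4, 0.3, 0.9]
gripper_width: 91.4
time_s: 3.72
ee_pos: [461.9, -311.0, 30.2]
ee_rot: [180.0, 0.0, 67.1]
force: [-0.5, 0.9, 1.3]
gripper_width: 45.9
```

```bash

python3 -m inch '[{"x":0,"y":0,"z":-0.5,"yaw":0,"gripper":-0.2},{"x":0,"y":0,"z":-1.5,"yaw":0,"gripper":-0.2},{"x":0,"y":0,"z":-2,"yaw":0,"gripper":-0.2},{"x":0,"y":0,"z":-2,"yaw":0,"gripper":-0.2},{"x":0,"y":0,"z":-2,"yaw":-0.3,"gripper":-0.2},{"x":0,"y":0,"z":-1,"yaw":-0.8,"gripper":-0.2},{"x":0,"y":0,"z":0,"yaw":-0.8,"gripper":-0.2},{"x":0,"y":0,"z":0,"yaw":-0.8,"gripper":-0.2},{"x":0,"y":0,"z":0,"yaw":-0.8,"gripper":-0.2},{"x":0,"y":0,"z":0,"yaw":-0.8,"gripper":-0.2},{"x":0,"y":0,"z":0,"yaw":0,"gripper":-0.2}]'
python3 - <<'E'
from h import *
go([630,-152,120],88.7)
E
```

```text
time_s: 4.63
ee_pos: [461.5, -310.8, 120.0]
ee_rot: [-180.0, -0.0, 88.6]
force: [-0.2, -0.2, -1.3]
gripper_width: 46.0
turn -0.02 x 16.259999999999998 y 16.48 z 0.0 mm->cm; time 4.6333
```

Move to 80 mm short of the tray, then look.

```bash

python3 -m inch '[{"x":0.5,"y":1,"z":0,"yaw":0,"gripper":-0.2},{"x":0.9,"y":1.8,"z":0,"yaw":0,"gripper":-0.2},{"x":0.9,"y":1.8,"z":0,"yaw":0,"gripper":-0.2},{"x":0.9,"y":1.8,"z":0,"yaw":0,"gripper":-0.2},{"x":0.9,"y":1.8,"z":0,"yaw":0,"gripper":-0.2},{"x":0.9,"y":1.8,"z":0,"yaw":0,"gripper":-0.2},{"x":0.9,"y":1.8,"z":0,"yaw":0,"gripper":-0.2},{"x":0.9,"y":1.8,"z":0,"yaw":0,"gripper":-0.2},{"x":0.9,"y":1.8,"z":0,"yaw":0,"gripper":-0.2},{"x":0.5,"y":1,"z":0,"yaw":0,"gripper":-0.2},{"x":0,"y":0,"z":0,"yaw":0,"gripper":-0.2},{"x":0,"y":0,"z":0,"yaw":0,"gripper":-0.2}]'
python3 - <<'E'
from h import *
f,s=wrist("w3.png")
go([630,-152,120],88.7)
E
```

```text
time_s: 5.63
ee_pos: [627.6, -232.7, 119.5]
ee_rot: [-179.9, 0.0, 88.6]
force: [-0.3, 0.1, -1.3]
gripper_width: 46.0
turn -0.03 x 8.11 y 0.12 z -0.04 mm->cm; time 5.6833
```

View pics/w3.png

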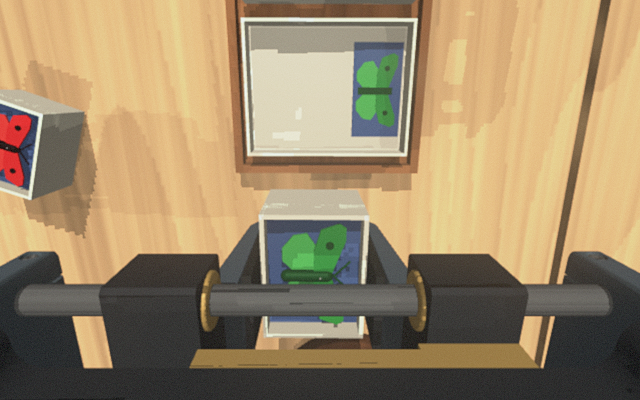

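Wrist view: the green box is held upright, with its rim at (260,216)–(368,215) in front and (264,337)–(363,336) at the back. Tray rim corners are (241,19),(419,17),(412,157),(245,158), and the card's left edge is at x≈353.

```bash
python3 - <<'E'
from h import *
f=load("w3.png")
w=toworld(f,[(241.5,19),(418.5,17.5),(412,157),(245.5,158.5)],18)[:,:2]
print("tray",w.round(1).tolist(),w.mean(0).round(1))
for a,b in ((3,0),(2,1),):
    d=w[b]-w[a];print(np.degrees(np.arctan2(d[1],d[0])).round(2),np.linalg.norm(d))
for a,b in ((0,1),(3,2)):
    d=w[b]-w[a];print(np.degrees(np.arctan2(d[1],d[0])).round(2),np.linalg.norm(d))
print("card",toworld(f,[(355,43),(404,42),(399,137),(352,136)],2.5)[:,:2].round(1).tolist())
b=toworld(f,[(260,216),(368.5,215),(363,336.5),(264,337)],119.5-30+42)[:,:2]
print("box",b.round(1).tolist(),b.mean(0).round(1))
E
```

```text
tray [[584.0, -104.4], [698.9, -106.4], [699.6, -197.6], [579.4, -195.7]] [ 640.5 -151. ]
87.07 91.41983115523155
90.45 91.18947400476969
-1.02 114.87995773201659
-0.92 120.27059314884826
card [[659.6, -118.6], [694.0, -118.8], [693.3, -184.9], [657.9, -183.2]]
box [[606.2, -200.7], [651.2, -201.4], [649.8, -260.7], [604.1, -259.8]] [ 627.8 -230.6]
```

```bash

python3 -m inch '[{"x":1,"y":0,"z":0,"yaw":0,"gripper":-0.2},{"x":2,"y":0,"z":0,"yaw":0,"gripper":-0.2},{"x":2,"y":0,"z":0,"yaw":0,"gripper":-0.2},{"x":1.5,"y":0,"z":0,"yaw":0,"gripper":-0.2},{"x":1,"y":0,"z":0.5,"yaw":-0.08,"gripper":-0.2},{"x":0.45,"y":0,"z":1.5,"yaw":0,"gripper":-0.2},{"x":0,"y":0,"z":2,"yaw":0,"gripper":-0.2},{"x":0,"y":0,"z":2,"yaw":0,"gripper":-0.2},{"x":0,"y":0,"z":1,"yaw":0,"gripper":-0.2},{"x":0,"y":0,"z":0.5,"yaw":0,"gripper":-0.2},{"x":0,"y":0,"z":0.5,"yaw":0,"gripper":-0.2}]'
python3 -m inch '[{"x":0,"y":0,"z":0,"yaw":0,"gripper":-0.2},{"x":0,"y":0,"z":0,"yaw":0,"gripper":-0.2},{"x":0,"y":0,"z":0.2,"yaw":0,"gripper":-0.2},{"x":0,"y":0,"z":0.2,"yaw":0,"gripper":-0.2},{"x":0,"y":0,"z":0.1,"yaw":0,"gripper":-0.2},{"x":0,"y":0,"z":0,"yaw":0,"gripper":-0.2},{"x":0,"y":0,"z":0,"yaw":0,"gripper":-0.2}]'
python3 - <<'E'
from h import *
go([629.6,-151.2-2,32],89)
E
```

```text
time_s: 6.6
ee_pos: [629.7, -153.8, 39.6]
ee_rot: [-180.0, 0.0, 88.9]
force: [-0.3, 0.1, -0.2]
gripper_width: 45.9
time_s: 7.18
ee_pos: [630.7, -154.0, 38.1]
ee_rot: [179.8, 0.0, 88.9]
force: [-2.5, 0.7, 11.1]
gripper_width: 45.9
turn -0.02 x 0.08 y -0.11000000000000001 z 0.61 mm->cm; time 7.1833
```

Contact came 6 mm above the assumed floor. The trays measured 4% oversize, which fits the tray standing on the sorting tray's ~6 mm base. I'll recompute and check with a look.

```bash
python3 - <<'E'
from h import *
f=load("w3.png")
for z in (18,24): 
    w=toworld(f,[(241.5,19),(418.5,17.5)],z)[:,:2]; print(z,np.linalg.norm(w[0]-w[1]))
for z in (2.5,8.5):
    c=toworld(f,[(355,43),(404,42),(399,137),(352,136)],z)[:,:2]; print(z,c.round(1).tolist(),c.mean(0),np.linalg.norm(c[0]-c[3]))
f=cams.grab_frame("side"); np.save("side1.npy",f,allow_pickle=True); crop(f,"side1.png",220,110,150,110,5)
E
```

```text
18 114.87995773201659
24 112.125940517946
2.5 [[659.6, -118.6], [694.0, -118.8], [693.3, -184.9], [657.9, -183.2]] [ 676.20419718 -151.39142534] 64.65294620963046
8.5 [[658.9, -119.4], [692.5, -119.6], [691.9, -184.2], [657.3, -182.6]] [ 675.15108478 -151.44011996] 63.19341054541409
```

View pics/side1.png

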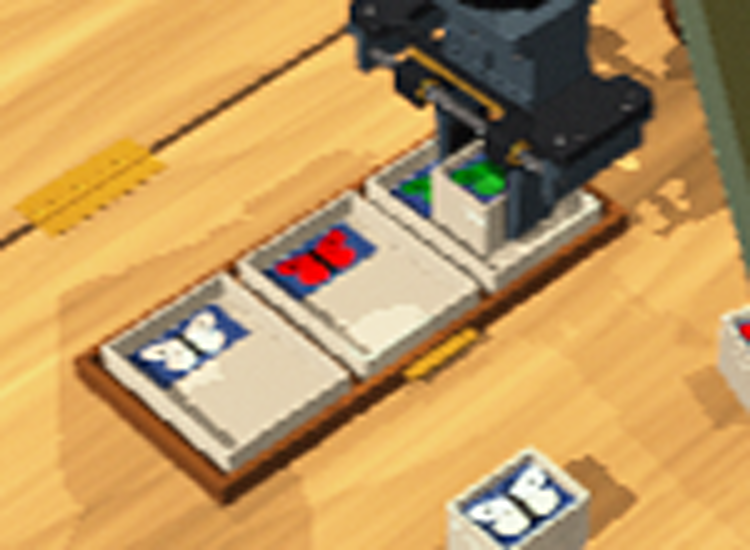

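The box sits in the green tray in front of its card, and a rim at z=24 gives the exact 112 mm tray length. Release and lift.

```bash

python3 -m inch '[{"x":0,"y":0,"z":-0.2,"yaw":0,"gripper":-0.2},{"x":0,"y":0,"z":-0.05,"yaw":0,"gripper":-0.2},{"x":0,"y":0,"z":0,"yaw":0,"gripper":0.1},{"x":0,"y":0,"z":0,"yaw":0,"gripper":0.2},{"x":0,"y":0,"z":0,"yaw":0,"gripper":0.2},{"x":0,"y":0,"z":0,"yaw":0,"gripper":0.2},{"x":0,"y":0,"z":-0.5,"yaw":0,"gripper":0.2},{"x":0,"y":0,"z":-1.5,"yaw":0,"gripper":0.2},{"x":0,"y":0,"z":-2,"yaw":0,"gripper":0.2},{"x":0,"y":0,"z":-2.5,"yaw":0,"gripper":0.2},{"x":0,"y":0,"z":-3,"yaw":0,"gripper":0.4},{"x":0,"y":0,"z":-3,"yaw":0,"gripper":0.6}]'
python3 -m inch '[{"x":0,"y":0,"z":0,"yaw":0.9,"gripper":1},{"x":0,"y":0,"z":0,"yaw":0.9,"gripper":1},{"x":0,"y":0,"z":0,"yaw":0.9,"gripper":1},{"x":0,"y":0,"z":0,"yaw":0.9,"gripper":1},{"x":0,"y":0,"z":0,"yaw":0.6,"gripper":1},{"x":0,"y":0,"z":0,"yaw":0,"gripper":1}]'
python3 - <<'E'
from h import *
go([426.7,-180.8-60,165],67.8)
E
```

```text
time_s: 8.23
ee_pos: [629.4, -153.6, 163.6]
ee_rot: [-179.9, -0.0, 88.9]
force: [0.5, -0.1, -1.3]
gripper_width: 64.9
time_s: 8.73
ee_pos: [629.7, -153.7, 162.8]
ee_rot: [180.0, 0.0, 67.9]
force: [0.1, -0.3, 0.7]
gripper_width: 91.0
turn 0.02 x -15.74 y -15.51 z -0.22000000000000003 mm->cm; time 8.7333
```

```bash

python3 -m inch '[{"x":-1.5,"y":-1.5,"z":0,"yaw":0,"gripper":1},{"x":-2,"y":-2,"z":0,"yaw":0,"gripper":1},{"x":-2,"y":-2,"z":0,"yaw":0,"gripper":1},{"x":-2,"y":-2,"z":0,"yaw":0,"gripper":1},{"x":-2,"y":-2,"z":0,"yaw":0,"gripper":1},{"x":-2,"y":-2,"z":0,"yaw":0,"gripper":1},{"x":-2,"y":-2,"z":0,"yaw":0,"gripper":1},{"x":-1.5,"y":-1.5,"z":0,"yaw":0,"gripper":1},{"x":-0.7,"y":-0.5,"z":0,"yaw":0,"gripper":1},{"x":0,"y":0,"z":0,"yaw":0,"gripper":1},{"x":0,"y":0,"z":0,"yaw":0,"gripper":1}]'
python3 - <<'E'
from h import *
f,s=wrist("w4.png")
go([426.7,-180.8,30],67.8)
print(topix(f,[[426.7,-180.8,42]]))
E
```

```text
time_s: 9.65
ee_pos: [428.0, -241.3, 162.8]
ee_rot: [179.9, -0.0, 67.9]
force: [-0.5, 0.5, 0.5]
gripper_width: 90.9
turn 0.03 x 5.5200000000000005 y -2.43 z 13.280000000000001 mm->cm; time 9.7
[[281.42567132 128.38203376]]
```

View pics/w4.png

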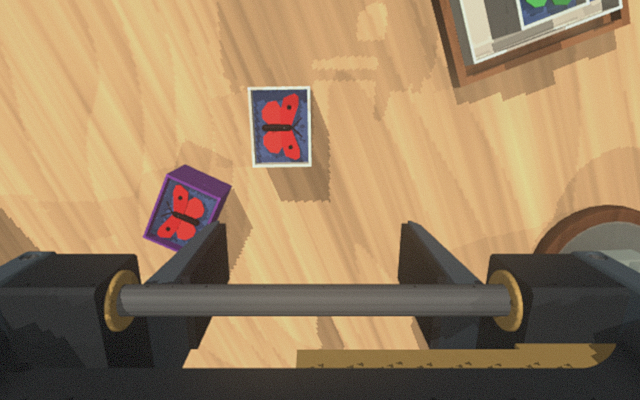

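Red box rim is at (249,87),(309,87),(312,166),(254,167), off-white and at the predicted pixel. Purple at (187,208) lies outside the fingers' way.

```bash
python3 - <<'E'
from h import *
f=load("w4.png")
w=toworld(f,[(248.5,87),(309.5,87),(312,166),(254,167)],42)[:,:2]; r=cv2.minAreaRect(w.astype(np.float32)); d=w[0]+w[1]-w[2]-w[3]
print(w.mean(0).round(1),r,np.degrees(np.arctan2(d[1],d[0])).round(1))
go([*w.mean(0),30],69.5)
E
```

```text
[ 426.6 -180.4] ((426.7652282714844, -180.30596923828125), (59.94623565673828, 45.47780227661133), 69.06920623779297) 69.4
turn -0.31 x 5.61 y -2.29 z 13.280000000000001 mm->cm; time 9.7
```

```bash

python3 -m inch '[{"x":0,"y":0,"z":0,"yaw":-0.3,"gripper":1},{"x":1.5,"y":-0.6,"z":0,"yaw":0,"gripper":1},{"x":2,"y":-0.8,"z":0,"yaw":0,"gripper":1},{"x":1.5,"y":-0.6,"z":1,"yaw":0,"gripper":1},{"x":0.6,"y":-0.3,"z":2,"yaw":0,"gripper":1},{"x":0,"y":0,"z":2.5,"yaw":0,"gripper":1},{"x":0,"y":0,"z":2.5,"yaw":0,"gripper":1},{"x":0,"y":0,"z":2,"yaw":0,"gripper":1},{"x":0,"y":0,"z":1.5,"yaw":0,"gripper":1},{"x":0,"y":0,"z":1.2,"yaw":0,"gripper":1},{"x":0,"y":0,"z":0.6,"yaw":0,"gripper":1},{"x":0,"y":0,"z":0,"yaw":0,"gripper":1}]'
python3 -m inch '[{"x":0,"y":0,"z":0,"yaw":0,"gripper":-0.2},{"x":0,"y":0,"z":0,"yaw":0,"gripper":-0.2},{"x":0,"y":0,"z":0,"yaw":0,"gripper":-0.2},{"x":0,"y":0,"z":0,"yaw":0,"gripper":-0.2},{"x":0,"y":0,"z":0,"yaw":0,"gripper":-0.2},{"x":0,"y":0,"z":0,"yaw":0,"gripper":-0.2},{"x":0,"y":0,"z":0,"yaw":0,"gripper":-0.2},{"x":0,"y":0,"z":0,"yaw":0,"gripper":-0.2}]' 15
```

```text
time_s: 10.7
ee_pos: [425.6, -179.8, 28.2]
ee_rot: [-179.9, -0.0, 69.5]
force: [-0.1, 0.1, 0.4]
gripper_width: 91.3
time_s: 11.37
ee_pos: [425.4, -180.6, 29.7]
ee_rot: [180.0, 0.0, 69.4]
force: [-1.6, 0.5, 1.6]
gripper_width: 46.2
```

```bash

python3 -m inch '[{"x":0,"y":0,"z":-0.5,"yaw":0,"gripper":-0.2},{"x":0,"y":0,"z":-1.5,"yaw":0,"gripper":-0.2},{"x":0,"y":0,"z":-2,"yaw":0,"gripper":-0.2},{"x":0,"y":0,"z":-2,"yaw":0,"gripper":-0.2},{"x":0,"y":0,"z":-2,"yaw":-0.3,"gripper":-0.2},{"x":0,"y":0,"z":-1,"yaw":-0.8,"gripper":-0.2},{"x":0,"y":0,"z":0,"yaw":-0.8,"gripper":-0.2},{"x":0,"y":0,"z":0,"yaw":-0.8,"gripper":-0.2},{"x":0,"y":0,"z":0,"yaw":-0.8,"gripper":-0.2},{"x":0,"y":0,"z":0,"yaw":-0.37,"gripper":-0.2},{"x":0,"y":0,"z":0,"yaw":0,"gripper":-0.2},{"x":0,"y":0,"z":0,"yaw":0,"gripper":-0.2}]'
python3 - <<'E'
from h import *
go([631.2,-51.8,120],88.8)
E
```

```text
time_s: 12.37
ee_pos: [425.1, -180.4, 119.5]
ee_rot: [-180.0, -0.0, 88.7]
force: [-0.4, -0.5, 0.1]
gripper_width: 46.0
turn -0.01 x 13.290000000000001 y 20.34 z -0.05 mm->cm; time 12.3667
```

```bash

python3 -m inch '[{"x":0.2,"y":1,"z":0,"yaw":0,"gripper":-0.2},{"x":0.6,"y":2,"z":0,"yaw":0,"gripper":-0.2},{"x":0.6,"y":2.2,"z":0,"yaw":0,"gripper":-0.2},{"x":0.6,"y":2.2,"z":0,"yaw":0,"gripper":-0.2},{"x":0.6,"y":2.2,"z":0,"yaw":0,"gripper":-0.2},{"x":0.6,"y":2.2,"z":0,"yaw":0,"gripper":-0.2},{"x":0.6,"y":2.2,"z":0,"yaw":0,"gripper":-0.2},{"x":0.6,"y":2.2,"z":0,"yaw":0,"gripper":-0.2},{"x":0.6,"y":2.1,"z":0,"yaw":0,"gripper":-0.2},{"x":0.5,"y":1.5,"z":0,"yaw":0,"gripper":-0.2},{"x":0,"y":0.5,"z":0,"yaw":0,"gripper":-0.2},{"x":0,"y":0,"z":0,"yaw":0,"gripper":-0.2}]'
python3 - <<'E'
from h import *
f,s=wrist("w5.png")
go([631.2,-51.8,120],88.8)
E
```

```text
time_s: 13.37
ee_pos: [630.6, -129.3, 118.8]
ee_rot: [180.0, 0.0, 88.8]
force: [-0.8, -0.1, -1.3]
gripper_width: 46.0
turn 0.0 x 7.779999999999999 y 0.03 z -0.12 mm->cm; time 13.4167
```

View pics/w5.png

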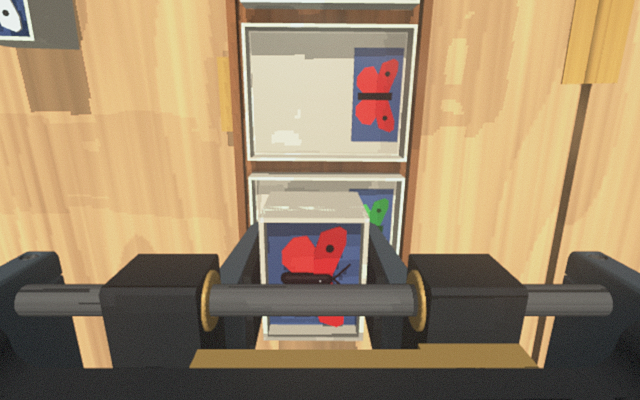

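Wrist view: red tray rim is (241,25),(417,25),(407,161),(247,161), its card (355,48)–(397,142), and the held red box is centred at about (313,275).

```bash
python3 - <<'E'
from h import *
f=load("w5.png")
w=toworld(f,[(241.5,25),(417,24.5),(408,161),(247,161)],24)[:,:2]; print(w.round(1).tolist(),w.mean(0))
c=toworld(f,[(355,48),(402.5,48),(397,142),(352,140.5)],8.5)[:,:2]; print(c.round(1).tolist(),c.mean(0))
b=toworld(f,[(259,220),(367.5,220),(362,338),(264,338)],131.2)[:,:2]; print(b.round(1).tolist(),b.mean(0))
E
```

```text
[[587.5, -6.0], [698.9, -8.0], [698.1, -95.6], [584.6, -93.2]] [642.27602284 -50.68926212]
[[661.5, -19.1], [694.1, -19.8], [693.4, -84.1], [660.1, -82.3]] [677.29073315 -51.33371009]
[[608.6, -99.1], [653.6, -100.0], [652.4, -157.7], [607.2, -156.8]] [ 630.42187013 -128.38769513]
```

```bash

python3 -m inch '[{"x":1,"y":-0.05,"z":0,"yaw":0,"gripper":-0.2},{"x":2,"y":0,"z":0,"yaw":0,"gripper":-0.2},{"x":2,"y":0,"z":0,"yaw":0,"gripper":-0.2},{"x":1.5,"y":0,"z":0,"yaw":0,"gripper":-0.2},{"x":0.9,"y":0,"z":0.5,"yaw":0,"gripper":-0.2},{"x":0.33,"y":0,"z":1.5,"yaw":0,"gripper":-0.2},{"x":0,"y":0,"z":2,"yaw":0,"gripper":-0.2},{"x":0,"y":0,"z":2,"yaw":0,"gripper":-0.2},{"x":0,"y":0,"z":1,"yaw":0,"gripper":-0.2},{"x":0,"y":0,"z":0.5,"yaw":0,"gripper":-0.2},{"x":0,"y":0,"z":0.2,"yaw":0,"gripper":-0.2},{"x":0,"y":0,"z":0,"yaw":0,"gripper":-0.2}]'
python3 -m inch '[{"x":0,"y":0,"z":0.15,"yaw":0,"gripper":-0.2},{"x":0,"y":0,"z":0.15,"yaw":0,"gripper":-0.2},{"x":0,"y":0,"z":0.1,"yaw":0,"gripper":-0.2},{"x":0,"y":0,"z":0.1,"yaw":0,"gripper":-0.2},{"x":0,"y":0,"z":0,"yaw":0,"gripper":-0.2}]'
```

```text
time_s: 14.42
ee_pos: [630.7, -52.6, 42.6]
ee_rot: [180.0, 0.0, 88.8]
force: [0.3, 0.8, -0.5]
gripper_width: 45.9
time_s: 14.83
ee_pos: [630.7, -52.5, 37.7]
ee_rot: [180.0, 0.0, 88.8]
force: [0.4, 0.4, -0.2]
gripper_width: 45.8
```

```bash

python3 -m inch '[{"x":0,"y":0,"z":0.1,"yaw":0,"gripper":-0.2},{"x":0,"y":0,"z":0,"yaw":0,"gripper":-0.2},{"x":0,"y":0,"z":0,"yaw":0,"gripper":-0.2}]'
```

```text
time_s: 15.08
ee_pos: [630.7, -52.5, 37.7]
ee_rot: [179.9, 0.0, 88.8]
force: [-1.4, -0.5, 5.1]
gripper_width: 46.3
```

Contact at 5 N. Release, lift, then head for the white box.

```bash

python3 -m inch '[{"x":0,"y":0,"z":-0.05,"yaw":0,"gripper":-0.2},{"x":0,"y":0,"z":0,"yaw":0,"gripper":0.1},{"x":0,"y":0,"z":0,"yaw":0,"gripper":0.2},{"x":0,"y":0,"z":0,"yaw":0,"gripper":0.2},{"x":0,"y":0,"z":0,"yaw":0,"gripper":0.2},{"x":0,"y":0,"z":-0.5,"yaw":0,"gripper":0.2},{"x":0,"y":0,"z":-1.5,"yaw":0,"gripper":0.2},{"x":0,"y":0,"z":-2,"yaw":0,"gripper":0.2},{"x":0,"y":0,"z":-2.5,"yaw":0,"gripper":0.2},{"x":0,"y":0,"z":-3,"yaw":0,"gripper":0.4},{"x":0,"y":0,"z":-3,"yaw":0,"gripper":0.6},{"x":0,"y":0,"z":0,"yaw":0,"gripper":0.6}]'
python3 -m inch '[{"x":0,"y":-1,"z":0,"yaw":0,"gripper":1},{"x":0,"y":-2,"z":0,"yaw":0,"gripper":1},{"x":0,"y":-2.2,"z":0,"yaw":0,"gripper":1},{"x":0,"y":-2.2,"z":0,"yaw":0,"gripper":1},{"x":0,"y":-2.2,"z":0,"yaw":0,"gripper":1},{"x":0,"y":-2.2,"z":0,"yaw":0,"gripper":1},{"x":0,"y":-2.2,"z":0,"yaw":0,"gripper":1},{"x":0,"y":-2,"z":0,"yaw":0,"gripper":1},{"x":0,"y":-1.5,"z":0,"yaw":0,"gripper":1},{"x":0,"y":-1,"z":0,"yaw":0,"gripper":1},{"x":0,"y":0,"z":0,"yaw":0,"gripper":1},{"x":0,"y":0,"z":0,"yaw":0,"gripper":1}]'
python3 - <<'E'
from h import *
f,s=wrist("w6.png")
go([445.9,15.1,30],88.8)
print(topix(f,[[445.9,15.1,42]]))
E
```

```text
time_s: 16.08
ee_pos: [634.0, -52.7, 169.1]
ee_rot: [179.3, 0.1, 88.8]
force: [1.0, 0.4, 1.0]
gripper_width: 70.8
time_s: 17.08
ee_pos: [446.0, -48.6, 162.3]
ee_rot: [179.9, 0.0, 88.8]
force: [-1.2, -0.2, -0.2]
gripper_width: 91.3
turn -0.0 x 6.37 y -0.2 z 13.219999999999999 mm->cm; time 17.1333
[[311.06824847 117.37133977]]
```

View pics/w6.png

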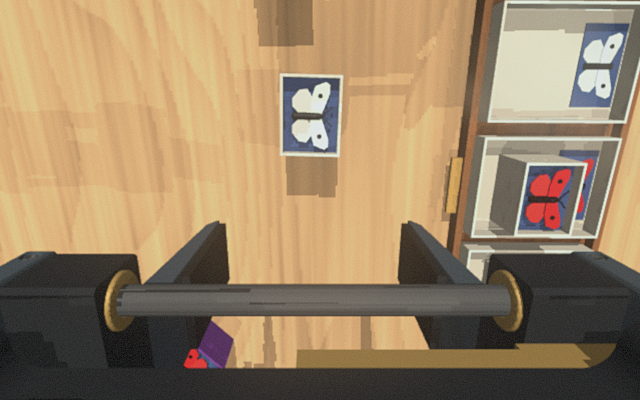

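The red box stands in the red tray at (550,197). The white box rim is (280,74),(343,75),(339,157),(280,155).

```bash
python3 - <<'E'
from h import *
f=load("w6.png")
w=toworld(f,[(280,73.5),(343,75.5),(339,157),(279.5,154.5)],42)[:,:2]; r=cv2.minAreaRect(w.astype(np.float32)); d=w[0]+w[1]-w[2]-w[3]
print(w.mean(0).round(1),r,np.degrees(np.arctan2(d[1],d[0])).round(1))
go([*w.mean(0),30],88)
E
```

```text
[445.4  15.8] ((445.3661193847656, 15.664498329162598), (59.807586669921875, 46.16628646850586), 87.05615234375) 87.0
turn 0.16 x 6.44 y -0.35 z 13.219999999999999 mm->cm; time 17.1333
```

```bash

python3 -m inch '[{"x":0,"y":0,"z":0,"yaw":0.36,"gripper":1},{"x":1.5,"y":-0.2,"z":0,"yaw":0,"gripper":1},{"x":2.2,"y":-0.2,"z":0,"yaw":0,"gripper":1},{"x":1.8,"y":0,"z":1,"yaw":0,"gripper":1},{"x":0.9,"y":0,"z":2,"yaw":0,"gripper":1},{"x":0,"y":0,"z":2.5,"yaw":0,"gripper":1},{"x":0,"y":0,"z":2.5,"yaw":0,"gripper":1},{"x":0,"y":0,"z":2,"yaw":0,"gripper":1},{"x":0,"y":0,"z":1.5,"yaw":0,"gripper":1},{"x":0,"y":0,"z":1.2,"yaw":0,"gripper":1},{"x":0,"y":0,"z":0.55,"yaw":0,"gripper":1},{"x":0,"y":0,"z":0,"yaw":0,"gripper":1}]'
python3 -m inch '[{"x":0,"y":0,"z":0,"yaw":0,"gripper":-0.2},{"x":0,"y":0,"z":0,"yaw":0,"gripper":-0.2},{"x":0,"y":0,"z":0,"yaw":0,"gripper":-0.2},{"x":0,"y":0,"z":0,"yaw":0,"gripper":-0.2},{"x":0,"y":0,"z":0,"yaw":0,"gripper":-0.2},{"x":0,"y":0,"z":0,"yaw":0,"gripper":-0.2},{"x":0,"y":0,"z":0,"yaw":0,"gripper":-0.2},{"x":0,"y":0,"z":0,"yaw":0,"gripper":-0.2}]' 15
python3 -m inch '[{"x":0,"y":0,"z":-0.5,"yaw":0,"gripper":-0.2},{"x":0,"y":0,"z":-1.5,"yaw":0,"gripper":-0.2},{"x":0,"y":0,"z":-2,"yaw":0,"gripper":-0.2},{"x":0,"y":0,"z":-2,"yaw":0,"gripper":-0.2},{"x":0,"y":0,"z":-2,"yaw":0,"gripper":-0.2},{"x":0,"y":0,"z":-1,"yaw":-0.36,"gripper":-0.2},{"x":0,"y":0,"z":0,"yaw":0,"gripper":-0.2},{"x":0,"y":0,"z":0,"yaw":0,"gripper":-0.2}]'
python3 - <<'E'
from h import *
go([633.5,48.7,120],88.8)
E
```

```text
time_s: 18.13
ee_pos: [445.1, 15.6, 28.2]
ee_rot: [-179.9, 0.0, 87.0]
force: [0.7, -0.0, -0.4]
gripper_width: 91.3
time_s: 18.8
ee_pos: [445.0, 15.5, 29.6]
ee_rot: [180.0, 0.0, 87.0]
force: [-0.2, 0.0, 1.4]
gripper_width: 45.8
time_s: 19.47
ee_pos: [444.8, 15.6, 119.7]
ee_rot: [180.0, 0.0, 88.8]
force: [0.1, -0.0, -0.7]
gripper_width: 46.1
turn -0.01 x 3.71 y 18.79 z -0.03 mm->cm; time 19.4667
```

```bash

python3 -m inch '[{"x":-0.2,"y":1,"z":0,"yaw":0,"gripper":-0.2},{"x":-0.5,"y":2,"z":0,"yaw":0,"gripper":-0.2},{"x":-0.5,"y":2,"z":0,"yaw":0,"gripper":-0.2},{"x":-0.5,"y":2.2,"z":0,"yaw":0,"gripper":-0.2},{"x":-0.5,"y":2.2,"z":0,"yaw":0,"gripper":-0.2},{"x":-0.5,"y":2.2,"z":0,"yaw":0,"gripper":-0.2},{"x":-0.5,"y":2,"z":0,"yaw":0,"gripper":-0.2},{"x":-0.5,"y":2,"z":0,"yaw":0,"gripper":-0.2},{"x":-0.3,"y":1.8,"z":0,"yaw":0,"gripper":-0.2},{"x":0,"y":1.2,"z":0,"yaw":0,"gripper":-0.2},{"x":0,"y":0.2,"z":0,"yaw":0,"gripper":-0.2},{"x":0,"y":0,"z":0,"yaw":0,"gripper":-0.2}]'
python3 - <<'E'
from h import *
f,s=wrist("w7.png")
go([633.5,48.7,120],88.8)
E
```

```text
time_s: 20.47
ee_pos: [632.1, -28.6, 117.6]
ee_rot: [-179.8, -0.0, 88.8]
force: [0.5, -0.6, -1.0]
gripper_width: 45.8
turn -0.0 x 7.709999999999999 y 0.06 z -0.21000000000000002 mm->cm; time 20.5167
```

View pics/w7.png

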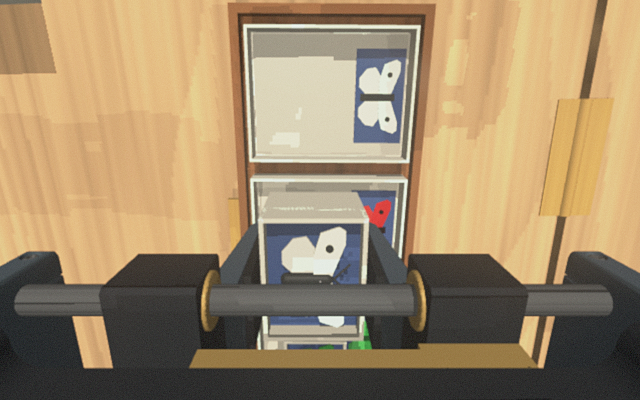

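The white tray rim is (244,25),(419,25),(411,162),(249,161), with its card's left edge at (357,49)–(354,142). The white box is held upright at about (313,275).

```bash
python3 - <<'E'
from h import *
f=load("w7.png")
w=toworld(f,[(244,25.5),(419,25),(411,161.5),(249,161.5)],24)[:,:2]; print(w.round(1).tolist(),w.mean(0))
c=toworld(f,[(357,49),(406,49),(401,143),(354,142)],8.5)[:,:2]; print(c.round(1).tolist(),c.mean(0))
b=toworld(f,[(259,219),(367.5,219.5),(363,338),(264,338)],130)[:,:2]; print(b.round(1).tolist(),b.mean(0))
E
```

```text
[[590.6, 94.3], [701.1, 92.2], [701.1, 5.0], [587.4, 7.5]] [645.06397355  49.74503118]
[[664.0, 80.8], [697.5, 80.1], [697.2, 16.0], [662.7, 17.5]] [680.35859886  48.60529268]
[[610.1, 2.2], [655.1, 1.0], [654.3, -56.9], [608.7, -56.0]] [632.03687039 -27.41134066]
```

```bash

python3 -m inch '[{"x":1,"y":0.05,"z":0,"yaw":0,"gripper":-0.2},{"x":2,"y":0,"z":0,"yaw":0,"gripper":-0.2},{"x":2,"y":0,"z":0,"yaw":0,"gripper":-0.2},{"x":1.5,"y":0,"z":0,"yaw":0,"gripper":-0.2},{"x":0.9,"y":0,"z":0.5,"yaw":0,"gripper":-0.2},{"x":0.24,"y":0,"z":1.5,"yaw":0,"gripper":-0.2},{"x":0,"y":0,"z":2,"yaw":0,"gripper":-0.2},{"x":0,"y":0,"z":2,"yaw":0,"gripper":-0.2},{"x":0,"y":0,"z":1,"yaw":0,"gripper":-0.2},{"x":0,"y":0,"z":0.5,"yaw":0,"gripper":-0.2},{"x":0,"y":0,"z":0.2,"yaw":0,"gripper":-0.2},{"x":0,"y":0,"z":0,"yaw":0,"gripper":-0.2}]'
python3 -m inch '[{"x":0,"y":0,"z":0.15,"yaw":0,"gripper":-0.2},{"x":0,"y":0,"z":0.15,"yaw":0,"gripper":-0.2},{"x":0,"y":0,"z":0.1,"yaw":0,"gripper":-0.2},{"x":0,"y":0,"z":0.1,"yaw":0,"gripper":-0.2},{"x":0,"y":0,"z":0.1,"yaw":0,"gripper":-0.2},{"x":0,"y":0,"z":0,"yaw":0,"gripper":-0.2},{"x":0,"y":0,"z":0,"yaw":0,"gripper":-0.2}]'
```

```text
time_s: 21.52
ee_pos: [634.3, 47.9, 42.6]
ee_rot: [180.0, 0.0, 88.8]
force: [0.3, -0.2, -0.9]
gripper_width: 45.7
time_s: 22.1
ee_pos: [634.4, 47.9, 37.7]
ee_rot: [179.9, 0.0, 88.8]
force: [-1.4, 0.7, 6.2]
gripper_width: 46.1
```

Contact at 6 N. Release, lift, back away, then check from the top and side.

```bash

python3 -m inch '[{"x":0,"y":0,"z":-0.05,"yaw":0,"gripper":-0.2},{"x":0,"y":0,"z":0,"yaw":0,"gripper":0.1},{"x":0,"y":0,"z":0,"yaw":0,"gripper":0.2},{"x":0,"y":0,"z":0,"yaw":0,"gripper":0.2},{"x":0,"y":0,"z":0,"yaw":0,"gripper":0.2},{"x":0,"y":0,"z":-0.5,"yaw":0,"gripper":0.2},{"x":0,"y":0,"z":-1.5,"yaw":0,"gripper":0.2},{"x":0,"y":0,"z":-2,"yaw":0,"gripper":0.2},{"x":0,"y":0,"z":-2.5,"yaw":0,"gripper":0.2},{"x":0,"y":0,"z":-3,"yaw":0,"gripper":0.4},{"x":0,"y":0,"z":-3,"yaw":0,"gripper":0.6},{"x":0,"y":0,"z":0,"yaw":0,"gripper":0.6}]'
python3 -m inch '[{"x":0,"y":-1,"z":-1,"yaw":0,"gripper":1},{"x":0,"y":-2,"z":-1,"yaw":0,"gripper":1},{"x":0,"y":-2.5,"z":-1,"yaw":0,"gripper":1},{"x":0,"y":-2.5,"z":-1,"yaw":0,"gripper":1},{"x":0,"y":-2.5,"z":0,"yaw":0,"gripper":1},{"x":0,"y":-2.5,"z":0,"yaw":0,"gripper":1},{"x":0,"y":-2.5,"z":0,"yaw":0,"gripper":1},{"x":0,"y":-2.5,"z":0,"yaw":0,"gripper":1},{"x":0,"y":-2.5,"z":0,"yaw":0,"gripper":1},{"x":0,"y":-2,"z":0,"yaw":0,"gripper":1},{"x":0,"y":-1,"z":0,"yaw":0,"gripper":1},{"x":0,"y":0,"z":0,"yaw":0,"gripper":1}]'
python3 - <<'E'
from h import *
f=cams.grab_frame("top"); crop(f,"top2.png",200,130,280,150,2.8)
g=cams.grab_frame("side"); crop(g,"side2.png",130,60,310,240,2.5)
E
```

```text
time_s: 23.1
ee_pos: [637.7, 48.2, 169.1]
ee_rot: [179.3, -0.1, 88.8]
force: [1.6, 0.7, -0.1]
gripper_width: 71.1
time_s: 24.1
ee_pos: [396.3, 52.8, 201.6]
ee_rot: [-179.9, 0.0, 88.8]
force: [-0.5, 0.5, -0.1]
gripper_width: 91.3
```

View pics/top2.png

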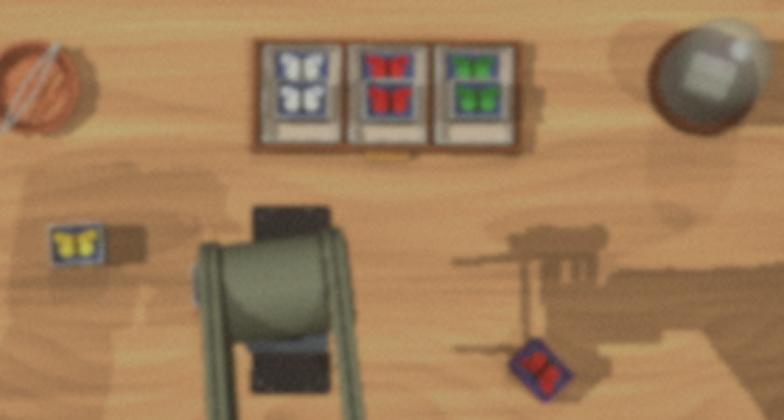

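View pics/side2.png

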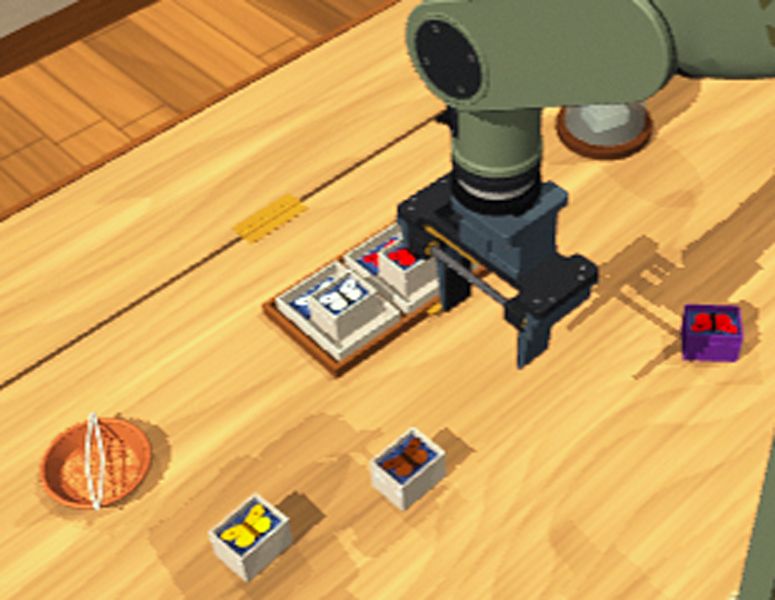

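In the top view, white (302,100), red (388,100) and green (477,100) stand square in front of their cards, with the cards still visible. Yellow, brown, purple, the dish and the jar show no sign of having moved. Handing in.

```bash
python3 -c "
from workcell import env; print(env.job_done())"
```

```text
the job is handed in; nothing more can be done
None
```

The green, red and white boxed moths are each in their own tray, on the floor in front of the picture card, and the job was handed in at about 24 s. I gripped each box across its 46 mm width, lowered it until the tray floor pushed back with 5–11 N, then opened the gripper a little and lifted clear.

- **Final top view:** all three boxes stand upright and square to their trays, with the picture cards uncovered. By my figures there are about 4–7 mm between box and card. The final side view confirms white and red, but the arm hid the green tray in it.
- **Left alone:** yellow, the dish, the jar and the purple look-alike appear where they started. Brown was hidden by the arm in the top view, but the side view shows it standing undisturbed. I judged these by eye and did not re-measure them.
- **Disagreements:**
  - The tray floor was about 6 mm higher than I first assumed, because the trays stand on the sorting tray's base. The green box therefore touched down early, with the highest contact force of about 11 N, and I corrected for this on the other two.
  - My first move command was refused because its rows lacked some keys. Nothing moved.

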